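# Hang the tube shelf on the slotted bench stand

## Task

Pick up the small white tube shelf by its grip plate, hook its two claws into the slots of the steel stand's uprights, and press it down until the spring latch snaps over the shelf's rear edge and it hangs level and fully home. Feel for the slots and press with a measured hand, never forcing the shelf against the stand, then let go. Leave the brown bottle, the tube rack and the lilac tray where they are.

Things in the scene. Friction and masses are not known exactly. Their poses are not given: they have to be found in the camera images.
- shelf: White metal tube shelf, loose, 250 to 400 g, standing on the bench: 80 deep (x) x 104 wide (y) x 112 mm high. Origin: underside level, below the middle of the grip plate. x points to its rear (claw side), z up. Shelf plate at z 38 to 44, x -46 to +34 mm, with a rear lip down to z 28; side plates y +-50, down to z 0. Rear face (two flanges 20 wide at y +-50, z 0 to 64) at x +34.
- shelf_grip (a point): Point on the shelf's upright grip plate, at z 95 mm above the shelf's origin. The plate is 12 mm thick in y (pinch it along y), 42 mm long in x, and stands from z 44 to z 112 mm.
- shelf_claws (a point): Point midway between the two claws, at their rear ends (shelf frame x +46, y 0, z 37). Claws at y +-50, 6 mm wide, 38 mm high: a neck at z 48 to 56 leaves the rear face and ends, 12 mm behind it, in a finger (6 mm thick in x) hanging down to z 18.
- stand: Fixed steel stand. Origin: bench level, in the plane of the uprights' front faces, midway between them; x points front to back (the shelf comes from -x moving to +x). Base 150 x 150 x 14 mm. Uprights at y +-50, 26 mm wide, 4 mm sheet, open behind, top at z 170. Both uprights, with slots and latch, are set up to 9 mm higher or lower than any pose here tells: find it by touch or eye.
- stand_slots (a point): Nominal centre of the slots' height, midway between the two slots, on the front faces (z 128 in the stand's frame; true height up to 9 mm off). One slot per upright, 10 mm wide x 40.5 mm high, z 108 to 148.5 nominal. The 38 mm high claws thus have 2.5 mm to spare. If too high or low they hit bare sheet.
- stand_home (a point): Nominal place of the shelf's origin when home (stand frame x -34, y 0, z 60; true z up to 9 mm off; same yaw as the stand). Claws pass the slots with the shelf 30 to 32.5 mm above true home; push in to the rear face, then down till the necks sit on the slots' lower edges, a hard stop. The latch takes a push of about 8 to 18 N, more than the shelf's weight. Over 40 N between shelf and stand is forcing.
- latch (a joint): Sprung latch mid-way between the uprights, moving with them: dark steel nose 24 mm wide, 6 mm out of their front plane, flat below, sloped above, nominal z 105.5 to 117.5 in the stand's frame. Value in m: 0 = fully out, grows to 0.004-0.006 as the shelf's rear edge pushes it back on the way down, and snaps back to 0 over that edge about 1.5 mm above home.
- bottle: Brown plastic bottle with black cap, 72 mm diameter, 160 mm high; origin at the centre of its underside. Bystander.
- tuberack: Grey tube rack, 80 x 150 x 93 mm, with capped tubes standing in it; origin at the centre of its underside. Bystander.
- tray: Lilac plastic tray, 110 x 220 x 40 mm, holding a few tubes; origin at the centre of its underside. Bystander.
Mind the look-alikes: they are no part of the job. Of the things that look like the stand, the largest one is meant.

How it is judged:
On the way, in this order (a step that is already met when the one before it is completed fails the run):
1. the shelf's claws go through the slots, with the shelf still raised and its rear edge above the latch (x of shelf in the frame of stand between -0.041 and -0.027 m and y of shelf in the frame of stand between -0.006 and 0.006 m and z of shelf in the frame of stand between 0.077 and 0.108 m), for 0.05 s.
2. the shelf, hooked, is pressed down and pushes the latch back (value of joint latch above 0.0025 m and x of shelf in the frame of stand between -0.041 and -0.027 m and z of shelf in the frame of stand between 0.0495 and 0.098 m).
At the end, for the whole second after the job is handed in: the shelf hangs at rest on the stand: origin within 5 mm of home in x and y, 10.5 mm of nominal home height (covers the hidden setting), tilted under 0.06 rad, the latch back out within 1.5 mm over its rear edge; bottle, tube rack and tray within 30 mm of their starts (x of shelf in the frame of stand between -0.039 and -0.029 m and y of shelf in the frame of stand between -0.005 and 0.005 m and z of shelf in the frame of stand between 0.0495 and 0.0705 m and angle between shelf's own z axis and vertical below 0.06 rad and value of joint latch below 0.0015 m and linear speed of shelf below 0.02 m/s and distance of each of bottle, tuberack, tray from where it was at the start of the episode below 0.03 m); the robot touches nothing.
It fails at once if the shelf is forced against the stand with more than 40 N (contact force between shelf and stand above 40 N).
It fails at once if the bottle is pushed away (30 mm) or tipped (distance of bottle from where it was at the start of the episode above 0.03 m or angle between bottle's own z axis and vertical above 0.3 rad).
It fails at once if the tuberack is pushed away (30 mm) or tipped (distance of tuberack from where it was at the start of the episode above 0.03 m or angle between tuberack's own z axis and vertical above 0.3 rad).
It fails at once if the tray is pushed away (30 mm) or tipped (distance of tray from where it was at the start of the episode above 0.03 m or angle between tray's own z axis and vertical above 0.3 rad).
It also fails if it takes over 72 s, if anything falls off the work surface, if the arm or the gripper's body presses on something with over 40 N, if the wrist force passes 120 N, or if a joint passes its speed limit or range.

## Robot

A 6-joint arm with a two-finger parallel gripper is mounted at the origin on the work surface. World frame = base frame: x ahead of the robot, y to its left, z up, the work surface at z = 0. Lengths are in m, angles in rad, forces in N, time in s.
With the tool pointing down it reaches from about 0.225 to 0.875 m from the base axis. Payload 3.4 kg.
Tool frame: the origin (TCP) lies between the finger pads; the fingertips stand 14 mm ahead of it and the grasp point (between the pads) lies 5 mm behind it; z points along the fingers, y is the direction in which the jaws open and shut (so a half turn about z gives the same grasp; the last joint's range is limited). The gripper opens to 85 mm and grips with 20 to 120 N. Pads are 22 mm wide; open, the fingers measure 114 mm over their backs; the gripper's body (76 mm by 85 mm) begins 54 mm behind the grasp point. The pads swing forward as they close: fully open they stand 13 mm farther back than shut.
Start: joints at [-1.275, 0.276, 1.505, -0, 1.361, -0.121], TCP at [0.233, -0.526, 0.245] pointing down, gripper open.
Joint ranges: [-2.89, 2.89], [-0.75, 2.08], [0.22, 2.7], [-1.18, 4.32], [0.11, 2.71], [-2.7, 2.7]. Speed limits (rad/s): [2.57, 2.57, 3.14, 3.14, 3.14, 3.14].

## Interface

Orientations are given as a unit quaternion [w, x, y, z].
In Python, from rig import manip, get_image, job gives the robot as it stands. The module is installed in compiled form; this text tells all that it offers.
- The arm moves only by the tool step_arm, never from a script. Its argument "moves" is one flat list of numbers, 5 for each row, row after row: the shift along the tool's x, y, z as a fraction of full scale, then the turn about the tool's z as a fraction of full scale, then the gripper's target within -1 to 1 (shut at 1, half-way at 0, fully open at -1). In form: [dx, dy, dz, twist, hand, dx, dy, dz, twist, hand, ...]. A call has 1 to 5 rows; each row is the pose to reach, as a shift and turn from the pose commanded when the call began, along the tool's axes at that moment, turning the shorter way round; what a row does not reach only later rows make up. Full scale, the value 1, is 500 mm for a shift and pi rad for a turn. A row lasts 1/10 s, in which the tool goes at most 50 mm and 8.59 degrees, less where a joint would pass 70% of its speed; a pose out of reach is approached as far as the arm can. A call with a number of a shift or a turn outside -1 to 1 is refused whole. A call with a gripper value outside its range is refused whole. The fingers move at their own pace and stop on an object; "force" is the grip in N (left out, the last holds). Time passes only in rows, so rows that repeat a pose let the fingers close. It gives the time, the measured TCP pose, the force and the opening at its end, in the units of the state.
- manip.get_state(): the state, without advancing time (a new reading comes with each control period).
- get_image(name): name is "scene" or "top"; returns a dict with "frame" (400x640x3 uint8, blue, green, red), "fx", "fy", "cx", "cy" (pixels), "rvec" (rotation vector, rad) and "tvec" (3), from world to camera coordinates, as OpenCV has them. Camera axes: x right, y down, z forward; pixel columns grow to the right and rows downward; lengths in m; the calibration is good to about 2 mm. A picture is of the moment at which its call begins. There is no depth.
- job.sign_off(): hands the job in, once; it reports no verdict.
The state is a dict: "clock": time; "qpos": joint angles; "qd": joint speeds; "effort": joint torques, N m; "position": TCP position; "ee_rot": TCP orientation; "contact_force": force on the tool from outside, world axes, zero at the start; "moment": the same for the moment, N m; "width": finger opening in m.
Only numpy, scipy, OpenCV 4.12 (cv2) and the standard library are available. Lean on these libraries where they do the work, as an engineer would, in place of code of your own. Each camera call takes 0.05 s, during which the arm holds its last target. There are 200 camera calls.

## Working session

There is one attempt and no reset: what is moved stays moved. The work goes in short steps, Python scripts to look and compute and a tool call to move; the robot and the scene stay as the last step left them, time stands still between calls to the robot, and variables do not carry over. Pictures are saved under pics/ and viewed, about 8 in all and at most 12, crops included, and the job is handed in when it is done.

Besides the shell and the picture viewer there is one more tool, called by a JSON object that holds its "method" and its "body". step_arm: Moves the arm, as the interface text tells. Its arguments: {"type":"object","properties":{"moves":{"type":"array","items":{"type":"number","minimum":-1,"maximum":1}},"force":{"type":"number"}},"required":["moves"]}

```bash
mkdir -p pics
cat > h.py <<'E'
import numpy as np, cv2, pickle
from rig import manip, get_image, job
def cam(n):
    d=get_image(n); R=cv2.Rodrigues(np.array(d['rvec'],float))[0]; t=np.array(d['tvec'],float).ravel()
    return d,R,t
def ray(c,uv,z):
    d,R,t=c; r=R.T@np.array([(uv[0]-d['cx'])/d['fx'],(uv[1]-d['cy'])/d['fy'],1]); o=-R.T@t
    return o+r*(z-o[2])/r[2]
def proj(c,P):
    d,R,t=c; p=R@np.array(P)+t; return d['fx']*p[0]/p[2]+d['cx'],d['fy']*p[1]/p[2]+d['cy']
E
python3 - <<'E'
from h import *
for n in('scene','top'):
    c=cam(n); cv2.imwrite(f'pics/{n}0.png',c[0]['frame']); print(n,c[0]['fx'],c[0]['cx'],c[0]['cy'],-c[1].T@c[2],c[1].tolist())
print(manip.get_state())
E
```

```text
scene 383.10642225790906 319.964101708374 195.39989302853579 [ 1.47355781 -0.47636959  0.77398948] [[0.5217626057470318, 0.8530372383784777, 0.009552653227653085], [0.5068941378285197, -0.3009977138117629, -0.8077491623735513], [-0.6861647879913026, 0.42629549167181247, -0.5894489269658044]]
top 443.31998024700385 325.7982472922456 203.60968450810324 [0.59140294 0.02067644 1.36628212] [[-0.0022882888618982467, -0.9998230777444399, 0.0186702154170816], [-0.9977414126309707, 0.0010293347834382516, -0.06716408259671582], [0.06713298187358709, -0.0187817379264892, -0.9975672453851024]]
{'clock': 0.1, 'qpos': array([-1.27503942e+00,  2.76499585e-01,  1.50602058e+00,  1.47440862e-05,
        1.36073796e+00, -1.20997012e-01]), 'qd': array([ 6.33958833e-04, -1.86512279e-03, -2.42639485e-03,  9.92713573e-04,
        2.79459488e-04,  6.61239037e-05]), 'effort': array([ 1.06309664e-03, -4.17699730e+01, -2.46405065e+01, -2.45031079e-04,
        5.82926965e-03, -1.09450292e-05]), 'position': array([ 0.23261995, -0.52533064,  0.24453897]), 'ee_rot': array([-8.30184429e-04,  9.78367945e-01,  2.06870663e-01, -6.54903413e-05]), 'contact_force': array([-0.26420215, -1.09739002,  0.16220425]), 'moment': array([-0.02280631, -0.07239197,  0.00838414]), 'width': 0.08566505409430383}
```

View pics/scene0.png

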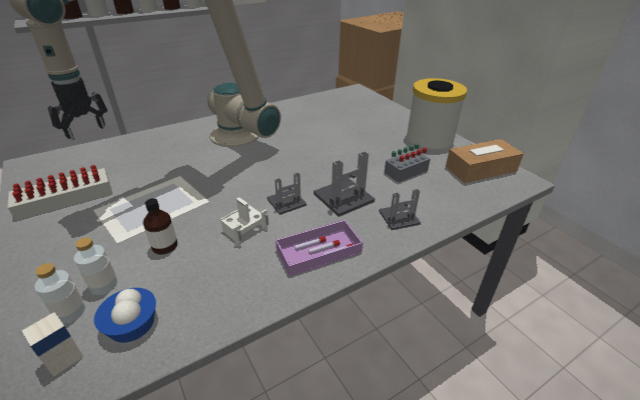

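View pics/top0.png

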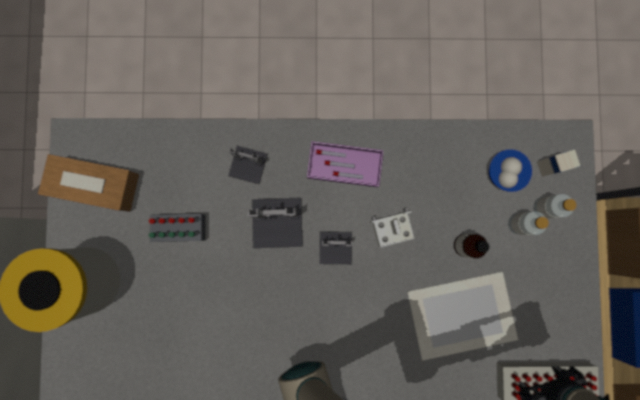

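Scene view: look-alike stands at (287,193), (344,185) and (400,210); the same three in the top view at (336,247), (277,222) and (248,163). The largest is scene (344,185) / top (277,222). The shelf is white, at scene (244,218) / top (393,229); the other white things are the paper, the bowl and the box. Next, close crops.

Run:
```python
from h import *
a=cv2.imread('pics/top0.png')[190:256,240:424]; b=cv2.imread('pics/scene0.png')[145:250,210:385]
a=cv2.resize(a,(800,287),interpolation=cv2.INTER_CUBIC); b=cv2.resize(b,(500,300),interpolation=cv2.INTER_CUBIC)
o=np.zeros((590,800,3),np.uint8); o[:287]=a; o[288:588,:500]=b; cv2.imwrite('pics/crop1.png',np.clip(o*1.6,0,255).astype('uint8'))
```

```text
(no output)
```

View pics/crop1.png

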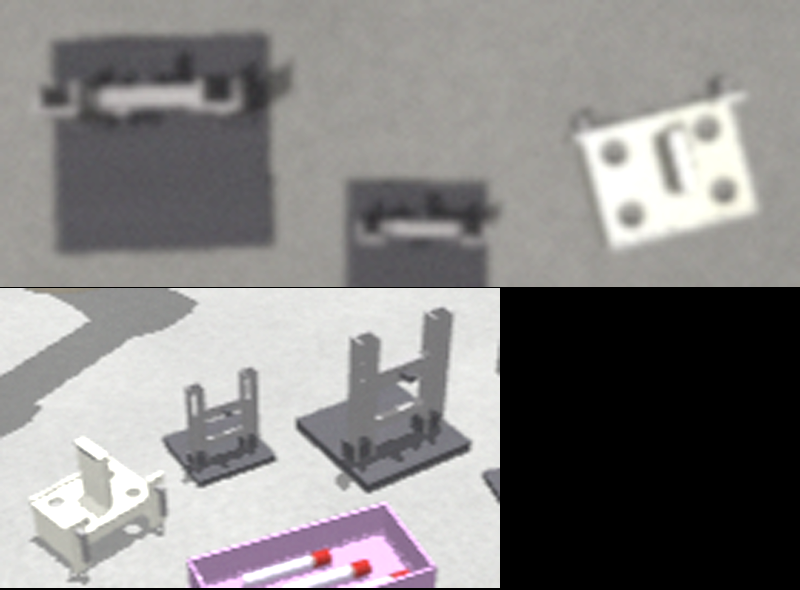

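Largest stand: base corners at crop (53,38) to (272,243), uprights toward +x (top of the picture). Shelf: claws at crop (580,120) and (735,90), rear facing +x, and turned about +13°. Now the numbers.

```bash
cat > meas.py <<'E'
from h import *
def biggest(m,near):
    n,l,s,ce=cv2.connectedComponentsWithStats(m.astype('uint8'))
    k=[i for i in range(1,n) if s[i,4]>150]; i=min(k,key=lambda i:np.hypot(*(ce[i]-near))); return l==i
def rect(m):
    cs,_=cv2.findContours(m.astype('uint8'),0,1); return cv2.minAreaRect(max(cs,key=cv2.contourArea))
E
python3 - <<'E'
from meas import *
c=cam('top'); f=c[0]['frame'].astype(int); g=f.mean(2)
print('bench',f[260,350],'base',f[235,270],'shelf',f[235,385])
for name,m,near,z in(('shelf',g>135,(393,230),.044),('base',g<75,(277,225),.014)):
    mm=biggest(m,np.array(near)); r=rect(mm); P=np.array([ray(c,p,z) for p in cv2.boxPoints(r)])
    e=P[1]-P[0];e2=P[2]-P[1]
    print(name,r,'\n',P.round(4),np.linalg.norm(e),np.linalg.norm(e2),np.degrees(np.arctan2(e[1],e[0])),np.degrees(np.arctan2(e2[1],e2[0])),P.mean(0))
print(g[195:225,248:308].astype(int)[:, ::2].tolist().__str__().replace('], [','\n'))
E
```

```text
bench [60 57 59] base [59 56 58] shelf [150 156 156]
shelf ((393.3529968261719, 229.41180419921875), (26.678916931152344, 34.44005584716797), 75.96376037597656) 
 [[ 0.6292 -0.1464  0.044 ]
 [ 0.6541 -0.247   0.044 ]
 [ 0.5767 -0.2652  0.044 ]
 [ 0.5521 -0.165   0.044 ]] 0.10358978506048251 0.07949019551250561 -76.12379281207802 -166.72250698882056 [ 0.60302776 -0.20589812  0.044     ]
base ((278.3825378417969, 222.38906860351562), (49.63688659667969, 56.20563507080078), 88.36341857910156) 
 [[0.6986 0.2277 0.014 ]
 [0.7034 0.0564 0.014 ]
 [0.5523 0.052  0.014 ]
 [0.5479 0.222  0.014 ]] 0.17132781695309943 0.15118558488425213 -88.3993774389063 -178.32728008050637 [0.62556428 0.13955791 0.014     ]
[[98, 98, 99, 98, 98, 98, 98, 98, 99, 97, 96, 96, 96, 96, 96, 96, 96, 94, 95, 95, 96, 94, 95, 94, 95, 94, 95, 95, 94, 96
98, 96, 97, 99, 98, 96, 98, 96, 96, 95, 96, 95, 94, 93, 96, 96, 95, 94, 95, 94, 92, 92, 91, 91, 91, 86, 90, 93, 95, 96
96, 98, 97, 98, 96, 93, 94, 90, 89, 88, 87, 86, 88, 87, 89, 89, 88, 88, 87, 87, 86, 79, 78, 81, 78, 73, 80, 91, 94, 95
96, 97, 92, 91, 89, 80, 77, 76, 72
[... 2528 characters left out ...]
57, 60, 54, 50, 47, 47, 54, 51, 54, 52, 55, 55, 56, 57, 56, 55, 58, 56, 53, 54, 53, 54, 57, 83, 97, 99
95, 95, 77, 56, 55, 57, 54, 52, 52, 52, 55, 56, 55, 54, 55, 54, 58, 58, 57, 56, 56, 56, 57, 55, 54, 57, 57, 82, 97, 96
96, 95, 78, 55, 55, 55, 56, 53, 56, 56, 55, 57, 58, 54, 55, 56, 56, 56, 57, 58, 58, 54, 57, 58, 58, 56, 57, 81, 97, 95
96, 95, 79, 56, 55, 57, 56, 55, 56, 56, 55, 57, 56, 56, 58, 57, 58, 57, 56, 54, 57, 56, 58, 57, 57, 57, 55, 80, 97, 97
97, 96, 78, 56, 55, 57, 56, 58, 57, 56, 56, 56, 55, 56, 57, 56, 56, 58, 55, 57, 55, 57, 54, 54, 57, 57, 56, 79, 96, 96
100, 97, 79, 58, 59, 58, 56, 54, 57, 55, 57, 58, 56, 56, 56, 59, 56, 57, 57, 57, 57, 56, 56, 55, 56, 55, 56, 81, 95, 95]]
```

```bash
cat >> h.py <<'E'
from scipy.spatial.transform import Rotation as Ro
def goto(p,yaw,st=None):
    """shift fractions + twist from measured pose; yaw deg of tool x in world"""
    s=st or manip.get_state(); q=s['ee_rot']; R=Ro.from_quat([*q[1:],q[0]]).as_matrix()
    d=R.T@(np.array(p)-s['position']); cur=np.degrees(np.arctan2(R[1,0],R[0,0])); tw=-(yaw-cur)
    print('pos',s['position'].round(4),'yaw',cur.round(2),'F',s['contact_force'].round(1),'w',round(s['width'],4),'t',s['clock'],'-> moves',(d/.5).round(4),'twist',round(tw/180,4),'zaxis',R[:,2].round(4))
E
python3 - <<'E'
from meas import *
im=cv2.imread('pics/top0.png').mean(2)
class C: pass
c=cam('top')
def edge(line,th):
    i=np.where((line[:-1]-th)*(line[1:]-th)<=0)[0]; return [k+(line[k]-th)/(line[k]-line[k+1]+1e-9) for k in i]
L=[];Rr=[];B=[];T=[]
for v in range(218,245): 
    L.append((edge(im[v,245:262],76)[0]+245,v)); Rr.append((edge(im[v,294:310],76)[0]+294,v))
for u in range(258,298): B.append((u,edge(im[240:256,u],76)[0]+240)); 
for u in range(262,285): T.append((u,edge(im[192:206,u],76)[0]+192))
for n,pts in(('L',L),('R',Rr),('B',B),('T',T)):
    P=np.array([ray(c,p,.014)[:2] for p in pts]); l=cv2.fitLine(P.astype('float32'),cv2.DIST_HUBER,0,.01,.01).ravel(); print(n,l[2:].round(4),np.degrees(np.arctan2(l[1],l[0])).round(2))
for p in((252,214.3),(290,213.5)): print(ray(c,p,.17))
a=np.radians(13.6); print('grasp');goto([.609+.006*np.cos(a),-.2045+.006*np.sin(a),.20],13.6)
E
```

```text
L [0.6069 0.219 ] 1.31
R [0.599  0.0672] 2.95
B [0.5502 0.1371] -88.07
T [0.7007 0.1522] 89.83
[0.64326734 0.19693992 0.17      ]
[0.64527473 0.0947763  0.17      ]
grasp
pos [ 0.2327 -0.5255  0.2448] yaw 23.88 F [ 0.2 -0.6 -0.3] w 0.0854 t 0.2 -> moves [ 0.9599 -0.2801  0.09  ] twist 0.0571 zaxis [-3.e-04  1.e-03 -1.e+00]
```

{"method": "step_arm", "body": {"moves": [0.08,-0.023,0,0.012,-1,0.16,-0.047,0,0.024,-1,0.24,-0.07,0,0.036,-1,0.32,-0.093,0,0.048,-1,0.4,-0.117,0,0.057,-1]}}

```text
clock: 0.7
position: [0.393, -0.3902, 0.2452]
ee_rot: [0.0, 0.993, 0.118, -0.0]
contact_force: [0.6, -1.6, -0.2]
width: 0.0852
```

```bash
python3 -c "
from h import *
a=np.radians(13.6);goto([.609+.006*np.cos(a),-.2045+.006*np.sin(a),.20],13.6)"
```

```text
pos [ 0.393  -0.3902  0.2452] yaw 13.52 F [ 0.6 -1.6 -0.2] w 0.0852 t 0.7 -> moves [ 0.5189 -0.26    0.0904] twist -0.0004 zaxis [-0. -0. -1.]
```

{"method": "step_arm", "body": {"moves": [0.08,-0.04,0,0,-1,0.165,-0.083,0,0,-1,0.25,-0.125,0,0,-1,0.335,-0.168,0,0,-1,0.42,-0.21,0,0,-1]}}

```text
clock: 1.2
position: [0.5725, -0.2383, 0.2452]
ee_rot: [0.0, 0.993, 0.119, -0.0]
contact_force: [0.6, -1.4, 0.3]
width: 0.0853
```

{"method": "step_arm", "body": {"moves": [0.06,-0.03,0.03,0,-1,0.099,-0.05,0.07,0,-1,0.099,-0.05,0.09,0,-1,0.099,-0.05,0.09,0,-1]}}

```text
clock: 1.6
position: [0.6123, -0.2032, 0.198]
ee_rot: [-0.001, 0.993, 0.119, -0.002]
contact_force: [-0.4, 0.4, 0.8]
width: 0.0853
```

Run:
```python
from h import *
a=np.radians(13.6);goto([.609+.006*np.cos(a),-.2045+.006*np.sin(a),.09],13.6)
c=cam('top');d=cam('scene')
A=cv2.resize(c[0]['frame'][190:265,330:450],(640,400),interpolation=cv2.INTER_CUBIC)
B=cv2.resize(d[0]['frame'][150:250,200:320],(480,400),interpolation=cv2.INTER_CUBIC)[:, :160*3]
o=np.zeros((600,800,3),np.uint8);o[:300,:480]=cv2.resize(A,(480,300));o[300:,:360]=cv2.resize(B,(360,300))
o[300:,370:]=cv2.resize(d[0]['frame'][145:215,310:410],(430,300),interpolation=cv2.INTER_CUBIC)
cv2.imwrite('pics/g1.png',np.clip(o*1.5,0,255).astype('uint8'))
```

```text
pos [ 0.6123 -0.2032  0.198 ] yaw 13.69 F [-0.4  0.4  0.8] w 0.0853 t 1.6 -> moves [0.006  0.0014 0.2159] twist 0.0005 zaxis [-0.0049  0.0013 -1.    ]
```

View pics/g1.png

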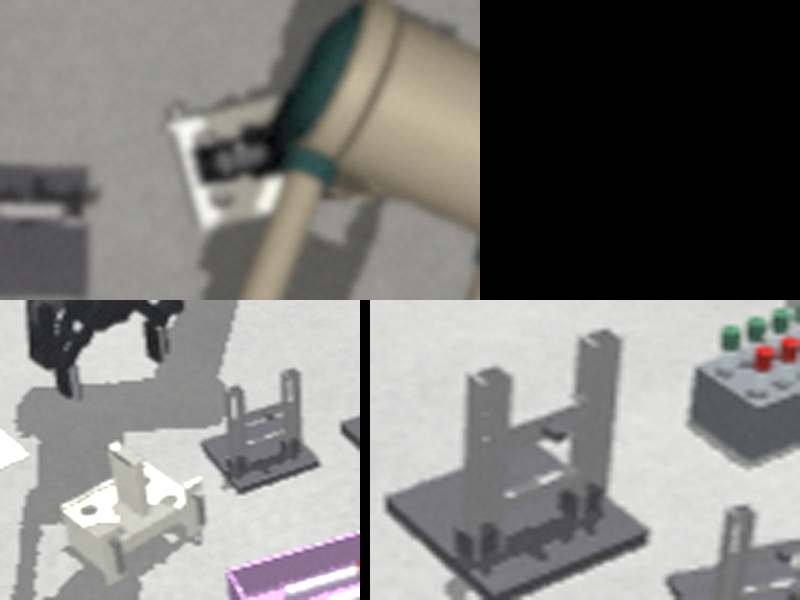

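The open jaws straddle the grip plate from above: in the lower-left crop the fingers are at (65,385) and (155,345), with the plate at (125,470). The stand is clear at lower right, with its top edges at (490,372) and (600,335). Descending to grasp.

{"method": "step_arm", "body": {"moves": [0.005,0.001,0.08,0,-1,0.005,0.001,0.16,0,-1,0.005,0.001,0.215,0,-1,0.005,0.001,0.215,0,-1,0.005,0.001,0.215,0,0], "force": 60}}

```text
clock: 2.2
position: [0.6163, -0.2051, 0.0942]
ee_rot: [0.001, 0.993, 0.118, 0.001]
contact_force: [-0.8, -0.9, 0.5]
width: 0.0731
```

{"method": "step_arm", "body": {"moves": [0,0,0,0,1,0,0,0,0,1,0,0,0,0,1,0,0,0,0,1,0,0,0,0,1], "force": 100}}

```text
clock: 2.7
position: [0.6164, -0.2033, 0.0935]
ee_rot: [-0.0, 0.993, 0.119, 0.0]
contact_force: [-0.0, 1.5, 2.9]
width: 0.0109
```

{"method": "step_arm", "body": {"moves": [0,0,0,0,1,0,0,0,0,1,0,0,0,0,1], "force": 100}}

```text
clock: 3.0
position: [0.6164, -0.2034, 0.0935]
ee_rot: [-0.0, 0.993, 0.119, 0.0]
contact_force: [-0.6, 3.0, 5.2]
width: 0.0106
```

{"method": "step_arm", "body": {"moves": [0,0,-0.02,0,1,0,0,-0.08,0,1,0,0,-0.16,0,1,0,0,-0.24,0,1,0,0,-0.28,0,1]}}

```text
clock: 3.5
position: [0.6172, -0.2049, 0.2365]
ee_rot: [0.002, 0.993, 0.119, 0.002]
contact_force: [0.4, -0.1, -3.1]
width: 0.0107
```

```bash
python3 -c "
from h import *
goto([.56,-.03,.235],7.5);goto([.56,.143,.235],1.5)"
```

```text
pos [ 0.6172 -0.2049  0.2365] yaw 13.61 F [ 0.4 -0.1 -3.1] w 0.0107 t 3.5 -> moves [-0.0288 -0.367   0.0013] twist 0.034 zaxis [ 0.0045 -0.0032 -1.    ]
pos [ 0.6172 -0.2049  0.2365] yaw 13.61 F [ 0.4 -0.1 -3.1] w 0.0107 t 3.5 -> moves [ 5.260e-02 -7.033e-01  2.000e-04] twist 0.0673 zaxis [ 0.0045 -0.0032 -1.    ]
```

{"method": "step_arm", "body": {"moves": [-0.006,-0.06,0,0.007,1,-0.012,-0.14,0,0.014,1,-0.018,-0.22,0,0.021,1,-0.024,-0.3,0,0.028,1,-0.029,-0.367,0,0.034,1]}}

```text
clock: 4.0
position: [0.5574, -0.0275, 0.2323]
ee_rot: [0.0, 0.998, 0.065, -0.001]
contact_force: [-0.3, -0.3, -2.5]
width: 0.0107
```

```bash
python3 -c "
from h import *
goto([.56,.143,.235],1.5)"
```

```text
pos [ 0.5574 -0.0275  0.2323] yaw 7.46 F [-0.3 -0.3 -2.5] w 0.0107 t 4.0 -> moves [ 0.0493 -0.3374 -0.0054] twist 0.0331 zaxis [-1.5e-03 -2.0e-04 -1.0e+00]
```

{"method": "step_arm", "body": {"moves": [0.01,-0.07,0,0.008,1,0.02,-0.15,0,0.016,1,0.03,-0.23,0,0.024,1,0.04,-0.3,0,0.033,1,0.049,-0.337,0,0.033,1]}}

```text
clock: 4.5
position: [0.5604, 0.1438, 0.2323]
ee_rot: [-0.0, 1.0, 0.014, -0.001]
contact_force: [-0.0, -0.6, -3.3]
width: 0.0107
```

{"method": "step_arm", "body": {"moves": [0,0,0.04,0,1,0,0,0.07,0,1,0,0,0.07,0,1,0,0,0.07,0,1]}}

```text
clock: 4.9
position: [0.5611, 0.141, 0.1976]
ee_rot: [0.0, 1.0, 0.014, -0.0]
contact_force: [-0.3, -0.6, -3.2]
width: 0.0106
```

Run:
```python
from h import *
goto([.567,.143,.195],1.5)
c=cam('top');d=cam('scene')
cv2.imwrite('pics/t3.png',c[0]['frame']);cv2.imwrite('pics/s3.png',d[0]['frame'])
A=cv2.resize(c[0]['frame'][185:260,230:330],(400,300),interpolation=cv2.INTER_CUBIC)
B=cv2.resize(d[0]['frame'][120:220,280:400],(720,600),interpolation=cv2.INTER_CUBIC)
o=np.zeros((600,800,3),np.uint8);o[:,:]=cv2.resize(d[0]['frame'][135:219,290:402],(800,600),interpolation=cv2.INTER_CUBIC);
cv2.imwrite('pics/g2s.png',np.clip(o*1.5,0,255).astype('uint8'))
cv2.imwrite('pics/g2t.png',np.clip(cv2.resize(A,(800,600),interpolation=cv2.INTER_CUBIC)*1.5,0,255).astype('uint8'))
```

```text
pos [0.5611 0.141  0.1976] yaw 1.55 F [-0.3 -0.6 -3.2] w 0.0106 t 4.9 -> moves [ 0.012  -0.0036  0.0051] twist 0.0003 zaxis [-8.e-04 -7.e-04 -1.e+00]
```

View pics/g2s.png

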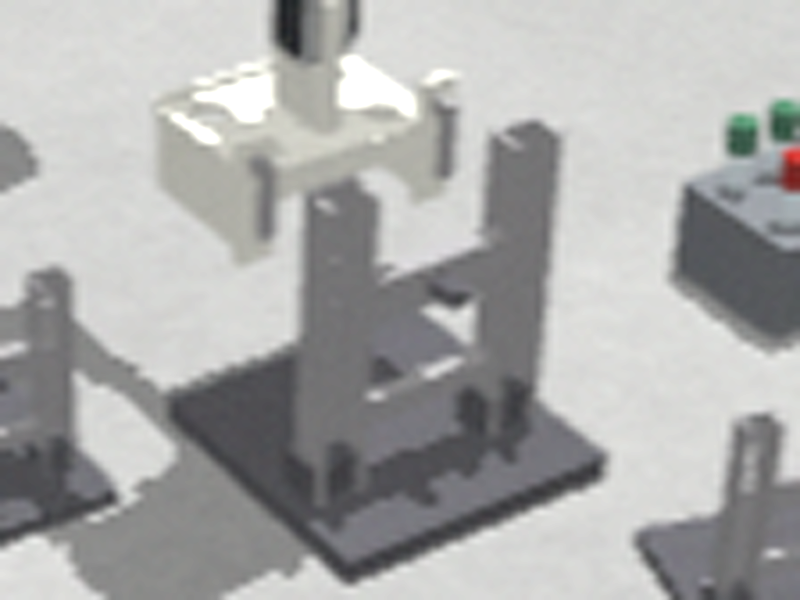

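View pics/g2t.png

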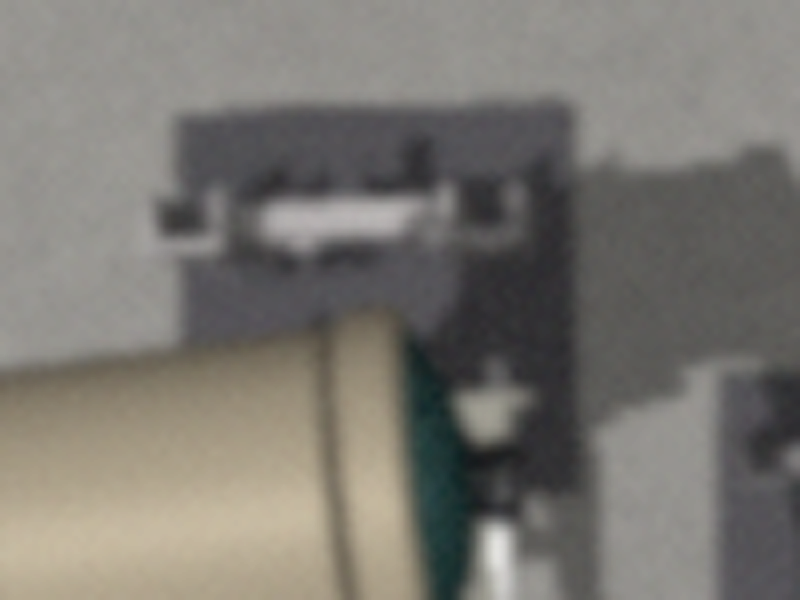

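Scene crop: the shelf is held level in front of the stand, rear flanges at (262,205) and (445,130), upright tops at (345,190) and (525,130), latch nose at (450,293). Top crop: right claw neck at (493,372), upright centres at (189,215) and (485,215). I'll project nominal upright corners to gauge the height setting, and compute the lateral error.

Run:
```python
from h import *
d=cam('scene');c=cam('top')
a=np.radians(1.5);O=np.array([.6445,.1455])
def W(x,y,z): return [O[0]+x*np.cos(a)-y*np.sin(a),O[1]+x*np.sin(a)+y*np.cos(a),z]
sc=lambda p:tuple(np.round([(p[0]-290)*800/112,(p[1]-135)*600/84]).astype(int))
for nm,x,y in(('nearOuterFront',0,-.063),('nearInnerFront',0,-.037),('farOuterFront',0,.063),('farInnerFront',0,.037)):
    print(nm,[sc(proj(d,W(x,y,z))) for z in(.161,.17,.179)])
print('base corners',[sc(proj(d,W(x,y,.014))) for x,y in((.0565,-.075),(.0565,.075),(-.0935,-.075))])
print('latch',[sc(proj(d,W(-.006,0,z))) for z in(.1055,.1175)],[sc(proj(d,W(0,0,z))) for z in(.1055,.1175)])
print('claw y',ray(c,(230+493/8,185+372/8),.158),'uprights',ray(c,(230+189/8,185+243/8),.17),ray(c,(230+485/8,185+240/8),.17))
im=cv2.imread('pics/t3.png').astype(int).sum(2)//3
print(im[228:240,284:300])
print(im[205:217,284:300])
print(im[205:217,246:262])
```

```text
nearOuterFront [(np.int64(306), np.int64(215)), (np.int64(307), np.int64(196)), (np.int64(307), np.int64(178))]
nearInnerFront [(np.int64(356), np.int64(198)), (np.int64(356), np.int64(180)), (np.int64(357), np.int64(162))]
farOuterFront [(np.int64(538), np.int64(136)), (np.int64(540), np.int64(118)), (np.int64(541), np.int64(101))]
farInnerFront [(np.int64(492), np.int64(152)), (np.int64(493), np.int64(134)), (np.int64(495), np.int64(116))]
base corners [(np.int64(346), np.int64(563)), (np.int64(609), np.int64(455)), (np.int64(166), np.int64(397))]
latch [(np.int64(410), np.int64(275)), (np.int64(411), np.int64(252))] [(np.int64(418), np.int64(281)), (np.int64(419), np.int64(259))]
claw y [0.59686977 0.09095766 0.158     ] uprights [0.64036505 0.19255252 0.17      ] [0.64122463 0.09308065 0.17      ]
[[ 31  31  33  32  32  34  34  34  35  35  35  34  31  32  32  31]
 [ 31  31  32  32  34  32  38  44  44  40  35  33  34  35  33  31]
 [ 32  32  32  35  33  36  44  55  54  44  38  34  32  34  32  34]
 [ 26  29  32  30  32  34  46  59  60  51  35  35  32  32  32  32]
 [ 23  25  29  36  
[... 1235 characters left out ...]
  54  54  54  53  53  53  51]
 [ 99 101 100  99  96  85  71  58  54  52  57  59  55  54  51  45]
 [100  98  98  95  95  88  73  61  55  58  66  67  60  54  47  44]
 [ 98 100  95  87  83  78  69  60  57  65  78  77  64  53  46  43]
 [ 98  99  94  78  66  61  57  50  54  66  82  80  68  56  52  53]
 [ 99 101  97  77  57  46  44  44  49  62  80  82  66  59  61  64]
 [100 103  98  79  55  42  40  40  45  60  76  79  66  57  62  67]
 [101 104 103  85  60  46  44  47  51  61  76  75  65  57  59  66]
 [100 105 105  93  77  68  70  68  73  79  86  81  63  52  54  59]
 [102 104 106 101  96  93  93  94  93  96  94  81  62  49  47  48]
 [101 103 104 100  96  92  89  89  88  87  82  72  56  46  42  43]]
```

Run:
```python
from h import *
d=cam('scene')
im=cv2.imread('pics/s3.png').astype(int).sum(2)//3
print('near rows154-168 cols330-344\n',im[154:169,330:345]);print('far rows 146-160 cols 356-370\n',im[146:160,356:370])
a=np.radians(1.3);O=np.array([.6435,.1455])
def W(x,y,z): return [O[0]+x*np.cos(a)-y*np.sin(a),O[1]+x*np.sin(a)+y*np.cos(a),z]
for y in(-.063,-.037,.037,.063): print(y,[np.round(proj(d,W(x,y,.17)),1) for x in(0,.004,.02)],'z179',np.round(proj(d,W(0,y,.179)),1))
goto([.6,.1457,.194],1.3)
```

```text
near rows154-168 cols330-344
 [[139 139 137 138 138 138 138 139 138 136 136 131 147 139 115]
 [136 136 135 136 136 137 138 137 131 125 120 113 114 115 116]
 [132 137 135 136 135 129 126 121 113 114 113 114 115 115 116]
 [135 136 128 123 117 114 113 116 116 116 115 114 116 116 116]
 [123 118 113 114 112 114 114 116 116 114 117 121 129 127 119]
 [113 114 115 115 115 114 115 114 107 108 129 143 143 142 136]
 [115 116 114 116 113 107 102  97  86  86 112 135 145 144 144]
 [115 117 110 104  98  87  81  79  77  77  98 129 142 143 144]
 [125 134 111  85  90  84  78  77  77  77  79  89 112 135 143]
 [142 143 115  76 109 121  99  79  78  78  77  78  87 124 144]
 [142 142 112  77  78  98 102  86  78  76  79  78  87 123 141]
 [144 143 113  77  77  78  78  78  76  77  79  78  87 125 144]
 [143 141 112  77  77  78  78  77  75  78  78  77  88 125 142]
 [142 135 104  77  77  79  77  78  77  76  78  78  96 128 140]
 [141 134 105  78  79  78  77  78  78  77  79  76  97 130 143]]
far rows 146-160 cols 356-370
 [[143 144 144 142 142 144 145 143 145 146 144 144 143 145]
 [143 143 142 144 144 144 146 147 
[... 566 characters left out ...]
104  77  78  78  78  78  76  78  78  80 117 141]
 [144 126  93  77  77  78  78  77  78  77  77  78 117 142]
 [140 126  94  78  79  77  78  78  76  77  77  87 122 142]]
-0.063 [array([332.7, 162.3]), array([333.4, 162.9]), array([336.4, 165.3])] z179 [332.8 159.8]
-0.037 [array([339.7, 160. ]), array([340.5, 160.6]), array([343.5, 162.9])] z179 [339.8 157.5]
0.037 [array([358.9, 153.6]), array([359.7, 154.2]), array([362.8, 156.4])] z179 [359.1 151.1]
0.063 [array([365.4, 151.5]), array([366.2, 152. ]), array([369.4, 154.1])] z179 [365.7 149. ]
pos [0.5616 0.1412 0.1987] yaw 1.54 F [ 0.7  0.4 -2.5] w 0.0105 t 5.15 -> moves [ 0.0769 -0.007   0.0094] twist 0.0013 zaxis [ 0.0017  0.     -1.    ]
```

Upright top edges read about 0.8 px above nominal, so the slots are set about +3 mm high. Entry should be near TCP z 0.1875. I'll start slightly high and close to the sheet.

{"method": "step_arm", "body": {"moves": [0.03,-0.003,0.01,0.001,1,0.06,-0.0036,0.016,0.001,1,0.07,-0.0036,0.017,0.001,1,0.07,-0.0036,0.017,0.001,1,0.07,-0.0036,0.017,0.001,1]}}

```text
clock: 5.65
position: [0.5959, 0.1441, 0.1888]
ee_rot: [0.0, 1.0, 0.012, -0.001]
contact_force: [-0.5, 0.5, -3.2]
width: 0.0108
```

Run:
```python
from h import *
goto([.61,.1440,.190],1.3)
c=cam('top');cv2.imwrite('pics/t4.png',c[0]['frame']); im=c[0]['frame'].astype(int).sum(2)//3
print(im[205:232,282:302])
```

```text
pos [0.5959 0.1441 0.1888] yaw 1.37 F [-0.5  0.5 -3.2] w 0.0108 t 5.65 -> moves [ 0.0282  0.0008 -0.0024] twist 0.0004 zaxis [-1.4e-03 -2.0e-04 -1.0e+00]
[[ 34  40  49  48  45  37  34  34  34  33  32  33  34  33  35  33  34  35
   39  48]
 [ 35  37  45  47  42  36  34  36  34  32  34  33  34  35  34  35  32  34
   38  46]
 [ 34  36  41  45  43  36  32  32  33  34  34  38  40  40  34  35  32  35
   35  44]
 [ 34  38  42  50  48  39  34  34  33  31  37  43  46  42  37  35  35  33
   38  45]
 [ 43  48  53  58  50  41  36  33  35  33  37  46  48  46  37  35  35  35
   36  45]
 [ 49  60  63  65  53  43  36  33  34  33  34  48  51  47  41  36  34  35
   38  46]
 [ 49  58  66  66  57  45  38  34  32  31  39  48  53  49  41  37  32  33
   36  44]
 [ 36  50  61  66  57  47  42  41  38  37  43  48  54  50  43  36  34  32
   35  45]
 [ 27  39  55  63  62  53  51  49  49  51  52  56  56  49  40  36  32  32
   37  43]
 [ 29  32  45  56  60  61  57  61  61  60  62  60  56  48  40  37  33  35
   36  43]
 [ 25  25  32  42  48  53  54  55  60  60  56  52  48  43  40  35  34  32
   35  43]
 [ 26  26  
[... 649 characters left out ...]
  34  35
   35  41]
 [ 35  32  33  27  41  63  87  98  98  91  76  55  42  38  34  33  33  34
   33  40]
 [ 38  34  30  27  35  56  77  84  82  74  61  45  35  33  33  31  32  33
   35  40]
 [ 40  36  29  27  31  41  52  58  55  46  39  32  29  32  34  34  33  33
   34  39]
 [ 42  35  33  27  25  26  29  30  29  26  25  25  30  30  33  32  33  31
   34  42]
 [ 41  37  28  26  23  21  19  21  24  25  26  21  31  32  33  33  32  33
   31  42]
 [ 40  37  34  29  25  20  23  24  31  36  33  31  32  35  32  31  34  32
   34  41]
 [ 41  37  34  28  24  22  27  30  36  41  41  36  31  30  35  31  34  32
   35  41]
 [ 43  34  32  29  27  22  27  25  37  41  40  36  32  31  32  31  32  34
   34  42]]
```

{"method": "step_arm", "body": {"moves": [0.006,-0.004,0,0,1,0.012,-0.004,0,0,1,0.012,-0.004,0,0,1]}}

```text
clock: 6.0
position: [0.6002, 0.1465, 0.1891]
ee_rot: [0.0, 1.0, 0.012, -0.002]
contact_force: [-3.8, -0.1, -0.5]
width: 0.0107
```

{"method": "step_arm", "body": {"moves": [0.002,0,0,0,1,0.004,0,0,0,1,0.006,0,0,0,1,0.007,0,0,0,1]}}

```text
clock: 6.4
position: [0.6007, 0.1464, 0.1892]
ee_rot: [0.0, 1.0, 0.012, -0.005]
contact_force: [-11.2, 0.1, 3.4]
width: 0.0107
```

Contact at TCP x≈0.600, and the arm yields at about 2 N/mm. I'll ease the press and slide down while watching x.

{"method": "step_arm", "body": {"moves": [-0.003,0,0,0,1,-0.003,0,0.001,0,1,-0.003,0,0.002,0,1,-0.003,0,0.003,0,1,-0.003,0,0.003,0,1]}}

```text
clock: 6.9
position: [0.6006, 0.1464, 0.1878]
ee_rot: [0.0, 1.0, 0.012, -0.003]
contact_force: [-7.3, -0.3, 1.8]
width: 0.0105
```

{"method": "step_arm", "body": {"moves": [0,0,0.001,0,1,0,0,0.002,0,1,0,0,0.003,0,1,0,0,0.003,0,1]}}

```text
clock: 7.3
position: [0.6047, 0.1463, 0.1862]
ee_rot: [0.0, 1.0, 0.012, 0.001]
contact_force: [-1.1, -0.6, -3.9]
width: 0.0108
```

At z 0.1862 the claws slipped into the slots: x jumped 4 mm and the force vanished. Pushing in gently.

{"method": "step_arm", "body": {"moves": [0.003,0,0,0,1,0.006,0,0,0,1,0.009,0,0,0,1,0.012,0,0,0,1,0.014,0,0,0,1]}}

```text
clock: 7.8
position: [0.6113, 0.1465, 0.1863]
ee_rot: [0.0, 1.0, 0.012, 0.0]
contact_force: [-0.6, 0.1, -3.5]
width: 0.0108
```

{"method": "step_arm", "body": {"moves": [0.002,0,0,0,1,0.003,0,0,0,1,0.003,0,0,0,1]}}

```text
clock: 8.1
position: [0.6117, 0.1464, 0.1863]
ee_rot: [0.0, 1.0, 0.012, -0.001]
contact_force: [-3.2, 0.4, -1.3]
width: 0.0104
```

{"method": "step_arm", "body": {"moves": [0,0,0.004,0,1,0,0,0.008,0,1,0,0,0.012,0,1,0,0,0.016,0,1,0,0,0.02,0,1]}}

```text
clock: 8.6
position: [0.6117, 0.1468, 0.1787]
ee_rot: [-0.0, 1.0, 0.012, 0.0]
contact_force: [-8.5, -0.8, 12.2]
width: 0.0109
```

{"method": "step_arm", "body": {"moves": [0,0,0.004,0,1,0,0,0.008,0,1,0,0,0.012,0,1]}}

```text
clock: 8.9
position: [0.6116, 0.1469, 0.1736]
ee_rot: [-0.0, 1.0, 0.012, 0.0]
contact_force: [-10.2, -0.7, 16.9]
width: 0.0109
```

{"method": "step_arm", "body": {"moves": [-0.002,0,0.003,0,1,-0.002,0,0.006,0,1,-0.002,0,0.009,0,1,-0.002,0,0.009,0,1]}}

```text
clock: 9.3
position: [0.6102, 0.1468, 0.1665]
ee_rot: [-0.0, 1.0, 0.012, -0.001]
contact_force: [-6.7, 0.8, 3.8]
width: 0.0107
```

{"method": "step_arm", "body": {"moves": [0,0,0.003,0,1,0,0,0.006,0,1,0,0,0.008,0,1,0,0,0.008,0,1]}}

```text
clock: 9.7
position: [0.6103, 0.1467, 0.1624]
ee_rot: [-0.0, 1.0, 0.012, -0.001]
contact_force: [-6.5, -0.7, 3.6]
width: 0.0104
```

{"method": "step_arm", "body": {"moves": [0,0,0.003,0,1,0,0,0.006,0,1,0,0,0.008,0,1,0,0,0.008,0,1]}}

```text
clock: 10.1
position: [0.6102, 0.1467, 0.1583]
ee_rot: [-0.0, 1.0, 0.012, -0.001]
contact_force: [-6.6, -0.1, 3.0]
width: 0.0104
```

{"method": "step_arm", "body": {"moves": [0,0,0.002,0,1,0,0,0.004,0,1,0,0,0.006,0,1,0,0,0.006,0,1]}}

```text
clock: 10.5
position: [0.6117, 0.1466, 0.1548]
ee_rot: [-0.0, 1.0, 0.012, 0.0]
contact_force: [-2.9, -0.1, -0.8]
width: 0.0107
```

The x force dropped and the shelf seated back, so the latch probably snapped. A measured press to the hard stop next.

{"method": "step_arm", "body": {"moves": [0,0,0.002,0,1,0,0,0.003,0,1,0,0,0.003,0,1]}}

```text
clock: 10.8
position: [0.6117, 0.1467, 0.154]
ee_rot: [-0.0, 1.0, 0.012, 0.0]
contact_force: [-4.5, 0.9, 4.5]
width: 0.0106
```

{"method": "step_arm", "body": {"moves": [0,0,0.002,0,1,0,0,0.004,0,1,0,0,0.004,0,1]}}

```text
clock: 11.1
position: [0.6117, 0.1468, 0.1537]
ee_rot: [-0.0, 1.0, 0.012, 0.001]
contact_force: [-6.1, -0.0, 10.9]
width: 0.0106
```

Hard stop at z≈0.154. Gentle pull test to confirm the latch.

{"method": "step_arm", "body": {"moves": [0,0,-0.004,0,1,0,0,-0.008,0,1,0,0,-0.013,0,1,0,0,-0.013,0,1]}}

```text
clock: 11.5
position: [0.6116, 0.1463, 0.1556]
ee_rot: [0.0, 1.0, 0.012, -0.001]
contact_force: [1.1, 0.7, -12.0]
width: 0.0106
```

{"method": "step_arm", "body": {"moves": [-0.001,0,0.003,0,1,-0.001,0,0.006,0,1,-0.001,0,0.008,0,1,-0.001,0,0.008,0,1]}}

```text
clock: 11.9
position: [0.6114, 0.1465, 0.1543]
ee_rot: [0.0, 1.0, 0.012, 0.001]
contact_force: [-1.1, -0.7, -3.6]
width: 0.0106
```

The latch holds: 9 N upward moved it only 1.6 mm. Releasing and withdrawing up.

{"method": "step_arm", "body": {"moves": [0,0,0,0,0.2,0,0,0,0,0,0,0,0,0,0,0,0,0,0,0,0,0,0,0,0]}}

```text
clock: 12.4
position: [0.6112, 0.1465, 0.154]
ee_rot: [0.0, 1.0, 0.012, 0.0]
contact_force: [0.3, 0.3, -0.1]
width: 0.0429
```

{"method": "step_arm", "body": {"moves": [0,0,-0.02,0,0,0,0,-0.06,0,0,0,0,-0.12,0,0,-0.05,0,-0.2,0,0,-0.12,0,-0.26,0,0]}}

```text
clock: 12.9
position: [0.5524, 0.1451, 0.2863]
ee_rot: [-0.0, 1.0, 0.012, 0.002]
contact_force: [0.1, 0.7, 0.8]
width: 0.043
```

{"method": "step_arm", "body": {"moves": [-0.08,0,0,0,0,-0.16,0,0,0,0,-0.24,0,0,0,0,-0.3,0,0,0,0,-0.3,0,0,0,0]}}

```text
clock: 13.4
position: [0.3969, 0.1413, 0.2849]
ee_rot: [-0.0, 1.0, 0.013, -0.0]
contact_force: [-0.2, 1.1, 0.3]
width: 0.0427
```

Run:
```python
from h import *
c=cam('top');d=cam('scene')
o=np.zeros((600,800,3),np.uint8)
o[:300,:400]=cv2.resize(d[0]['frame'][135:219,290:402],(400,300),interpolation=cv2.INTER_CUBIC)
o[:300,400:]=cv2.resize(c[0]['frame'][185:260,230:330],(400,300),interpolation=cv2.INTER_CUBIC)
o[300:,:480]=cv2.resize(d[0]['frame'],(480,300));o[300:,480:]=cv2.resize(c[0]['frame'],(480,300))[:,:320]
cv2.imwrite('pics/end.png',np.clip(o*1.4,0,255).astype('uint8')); s=manip.get_state(); print(s['clock'],s['position'],s['contact_force'],s['width'])
```

```text
13.5 [0.40118358 0.14154849 0.28497293] [-0.12991709 -0.36507869  0.86498537] 0.04269541974440974
```

View pics/end.png

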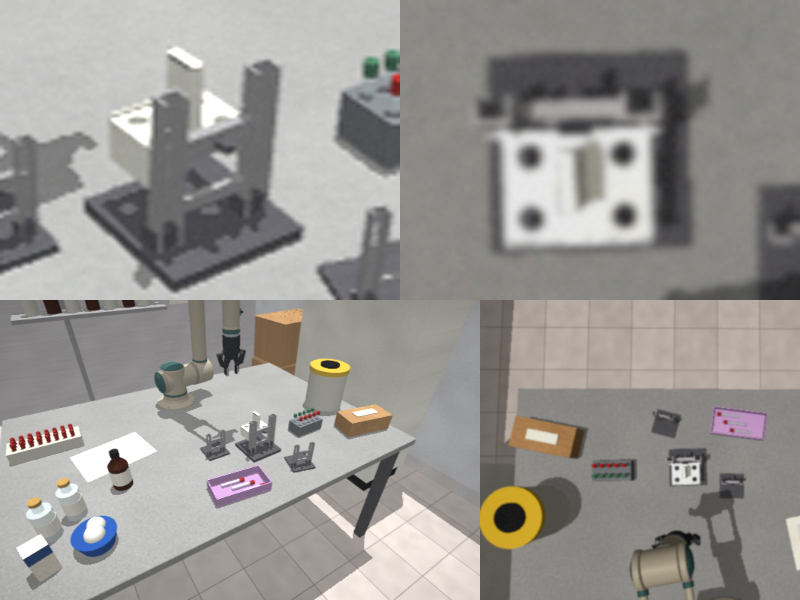

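The shelf hangs square and level on the large stand, with the dark latch nose over its rear edge at crop (575,127). The arm is clear, and the bottle, rack and tray have not moved. Handing in.

```bash
python3 -c "
from rig import job; print(job.sign_off())"
```

```text
the job is handed in; nothing more can be done
None
```

The shelf is hooked on the largest stand, pressed home and latched, and the job is handed in; the hand-in gave no verdict. I used about 13.5 s of the 72 s.

- **Finding the slots:** by eye the uprights stood about 3 mm above nominal. The claws first met bare sheet (about 11 N, TCP z 0.189) and slipped in after sliding down to about 0.186.
- **Pressing down:** the wrist read at most about 17 N up and 10 N sideways, so roughly 20 N on the shelf. The latch then snapped, and the hard stop came at TCP z 0.154.
- **Checks:** in a gentle pull test, about 9 N upward beyond the shelf's weight lifted it only 1.6 mm, so the latch holds. The last picture shows the shelf level and square on the stand, with the latch nose over its rear edge. The arm is clear, and the bottle, rack and tray look unmoved.
- **Disagreement:** the camera put the uprights' front faces at x 0.641–0.645 m, but the claws touched at about 0.639. Contact settled it, and nothing failed.

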